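# Put the mixed-up change gears back on their own stands

### The job

The four change gears are each on a wrong stand: put the 12-tooth brass gear on the red stand, the 15-tooth black gear on the yellow, the 18-tooth steel gear on the green and the 21-tooth white gear on the blue, each hub up, over the post and flat on the base. Use the empty black stand to park a gear on its post whenever a place has to be freed, and never lay a gear on the bench. At the end the black stand is empty again and all four gears are released and at rest on their own stands.

Things in the scene. Friction and masses are not known exactly. Their poses are not given: they have to be found in the camera images.
- gear_brass: brass-coloured spur gear with 12 teeth, 56 mm over the teeth, toothed part 14 mm thick; on top of it a round hub (tube) of the same colour, 38 mm diameter, rising 34 mm more (48 mm overall height), to be gripped across the hub; a 26 mm hole runs right through. About 300 g. Origin: on the hole's axis at the underside, z up. At the start it sits hub up on a wrong gear stand. Belongs on the red stand.
- gear_black: black plastic spur gear with 15 teeth, 68 mm over the teeth, toothed part 14 mm thick; on top of it a round hub (tube) of the same colour, 38 mm diameter, rising 34 mm more (48 mm overall height), to be gripped across the hub; a 26 mm hole runs right through. About 140 g. Origin: on the hole's axis at the underside, z up. At the start it sits hub up on a wrong gear stand. Belongs on the yellow stand.
- gear_steel: bright grey steel spur gear with 18 teeth, 80 mm over the teeth, toothed part 14 mm thick; on top of it a round hub (tube) of the same colour, 38 mm diameter, rising 34 mm more (48 mm overall height), to be gripped across the hub; a 26 mm hole runs right through. About 500 g. Origin: on the hole's axis at the underside, z up. At the start it sits hub up on a wrong gear stand. Belongs on the green stand.
- gear_white: white plastic spur gear with 21 teeth, 92 mm over the teeth, toothed part 14 mm thick; on top of it a round hub (tube) of the same colour, 38 mm diameter, rising 34 mm more (48 mm overall height), to be gripped across the hub; a 26 mm hole runs right through. About 220 g. Origin: on the hole's axis at the underside, z up. At the start it sits hub up on a wrong gear stand. Belongs on the blue stand.
- stand_red: red-painted gear stand, home of the brass gear, holding some other gear at the start: fixed round base, 112 mm diameter, 12 mm high, with an upright steel post 10 mm in diameter in the middle that ends 28 mm above the base's top, pointed at its end (40 mm above the bench). A gear on it slips over the post (8 mm play all round) and rests flat on the base, its underside 12 mm above the bench. Origin: centre of the underside, on the bench, z up.
- stand_yellow: yellow-painted gear stand, home of the black gear, holding some other gear at the start: fixed round base, 112 mm diameter, 12 mm high, with an upright steel post 10 mm in diameter in the middle that ends 28 mm above the base's top, pointed at its end (40 mm above the bench). A gear on it slips over the post (8 mm play all round) and rests flat on the base, its underside 12 mm above the bench. Origin: centre of the underside, on the bench, z up.
- stand_green: green-painted gear stand, home of the steel gear, holding some other gear at the start: fixed round base, 112 mm diameter, 12 mm high, with an upright steel post 10 mm in diameter in the middle that ends 28 mm above the base's top, pointed at its end (40 mm above the bench). A gear on it slips over the post (8 mm play all round) and rests flat on the base, its underside 12 mm above the bench. Origin: centre of the underside, on the bench, z up.
- stand_blue: blue-painted gear stand, home of the white gear, holding some other gear at the start: fixed round base, 112 mm diameter, 12 mm high, with an upright steel post 10 mm in diameter in the middle that ends 28 mm above the base's top, pointed at its end (40 mm above the bench). A gear on it slips over the post (8 mm play all round) and rests flat on the base, its underside 12 mm above the bench. Origin: centre of the underside, on the bench, z up.
- stand_spare: black, unmarked spare (parking) gear stand, empty at the start: fixed round base, 112 mm diameter, 12 mm high, with an upright steel post 10 mm in diameter in the middle that ends 28 mm above the base's top, pointed at its end (40 mm above the bench). A gear on it slips over the post (8 mm play all round) and rests flat on the base, its underside 12 mm above the bench. Origin: centre of the underside, on the bench, z up.

How it is judged:
On the way:
1. a gear is parked over the post of the black spare stand, flat on its base (((horizontal distance between gear_brass and stand_spare below 0.012 m and z of gear_brass in the frame of stand_spare between 0.008 and 0.016 m and angle between gear_brass's own z axis and vertical below 0.1 rad) or (horizontal distance between gear_black and stand_spare below 0.012 m and z of gear_black in the frame of stand_spare between 0.008 and 0.016 m and angle between gear_black's own z axis and vertical below 0.1 rad) or (horizontal distance between gear_steel and stand_spare below 0.012 m and z of gear_steel in the frame of stand_spare between 0.008 and 0.016 m and angle between gear_steel's own z axis and vertical below 0.1 rad) or (horizontal distance between gear_white and stand_spare below 0.012 m and z of gear_white in the frame of stand_spare between 0.008 and 0.016 m and angle between gear_white's own z axis and vertical below 0.1 rad))), for 0.2 s.
At the end, for the whole second after the job is handed in: brass gear on red, black on yellow, steel on green, white on blue: each centred on its stand within 12 mm (the post's play is 8 mm), its underside 12 mm (+-4 mm) above the bench, hub up within 0.1 rad, at rest; so the black stand is empty (horizontal distance between gear_brass and stand_red below 0.012 m and z of gear_brass in the frame of stand_red between 0.008 and 0.016 m and angle between each of gear_brass, gear_black, gear_steel, gear_white's own z axis and vertical below 0.1 rad and linear speed of each of gear_brass, gear_black, gear_steel, gear_white below 0.02 m/s and angular speed of each of gear_brass, gear_black, gear_steel, gear_white below 0.2 rad/s and horizontal distance between gear_black and stand_yellow below 0.012 m and z of gear_black in the frame of stand_yellow between 0.008 and 0.016 m and horizontal distance between gear_steel and stand_green below 0.012 m and z of gear_steel in the frame of stand_green between 0.008 and 0.016 m and horizontal distance between gear_white and stand_blue below 0.012 m and z of gear_white in the frame of stand_blue between 0.008 and 0.016 m); the robot touches nothing.
It fails at once if the brass gear lies on the bench (height (world z) of gear_brass below 0.006 m).
It fails at once if the black gear lies on the bench (height (world z) of gear_black below 0.006 m).
It fails at once if the steel gear lies on the bench (height (world z) of gear_steel below 0.006 m).
It fails at once if the white gear lies on the bench (height (world z) of gear_white below 0.006 m).
It also fails if it takes over 144 s, if anything falls off the work surface, if the arm or the gripper's body presses on something with over 40 N, if the wrist force passes 120 N, or if a joint passes its speed limit or range.

### The arm

A 7-joint arm with a two-finger parallel gripper is mounted at the origin on the work surface. World frame = base frame: x ahead of the robot, y to its left, z up, the work surface at z = 0. Lengths are in m, angles in rad, forces in N, time in s.
With the tool pointing down it reaches from about 0.375 to 0.925 m from the base axis. Payload 3.1 kg.
Tool frame: the origin (TCP) lies at the very end of the fingers, on their centre line; the grasp point (between the pads) lies 19 mm behind it; z points along the fingers, y is the line along which they close (so a half turn about z gives the same grasp; the last joint's range is limited). The gripper opens to 85 mm and grips with 20 to 120 N. Pads are 22 mm wide; open, the fingers measure 114 mm over their backs; the gripper's body (76 mm by 85 mm) begins 54 mm behind the grasp point. The pads swing forward as they close: fully open they stand 13 mm farther back than shut.
Start: joints at [-1.277, 0.383, 0.044, 1.598, -0.018, 1.161, -0.05], TCP at [0.248, 0.601, 0.231] pointing down, gripper open.
Joint ranges: [-2.61, 2.61], [-0.41, 2.15], [-1.48, 1.57], [0, 2.5], [-1.57, 4.71], [0.05, 1.97], [-2.85, 2.85]. Speed limits (rad/s): [2.79, 2.79, 3.14, 3.14, 3.14, 3.14, 3.14].

### API

Orientations are given as a 3x3 rotation matrix whose columns are the frame's x, y, z axes.
In Python, from plant import robot gives the robot as it stands. The module is installed in compiled form; this text tells all that it offers.
- The arm moves only by the tool move_arm, never from a script. Its argument "increments" is a list of rows, each a list of 3 entries, a list of its own where there are three numbers: the shift along the tool's x, y, z in m, then the turn, a rotation vector about the tool's x, y, z in rad, then the finger opening in m, from 0 to 0.0854. In form: [[[x, y, z], [rx, ry, rz], fingers], ...]. A call has 1 to 10 rows; each row shifts and turns the commanded pose from where the row before left it, along the tool's axes as they then stand; what a row does not reach is not made up. A row lasts 1/10 s, in which the tool goes at most 50 mm and 8.59 degrees, less where a joint would pass 70% of its speed; a pose out of reach is approached as far as the arm can. A call with a gripper value outside its range is refused whole. The fingers move at their own pace and stop on an object; the grip force is fixed at half the most. Time passes only in rows, so rows that do not move let the fingers close. It gives the time, the measured TCP pose, the force, the opening and the grip force at its end, in the units of the state.
- robot.get_state(): the state, without advancing time (a new reading comes with each control period).
- robot.camera(name): name is "scene" or "top" or "wrist"; returns a dict with "image" (400x640x3 uint8, red, green, blue), "fx", "fy", "cx", "cy" (pixels), "R" (3x3) and "t" (3): a world point X has camera coordinates R X + t. Camera axes: x right, y down, z forward; pixel columns grow to the right and rows downward; lengths in m; the calibration is good to about 2 mm. A picture is of the moment at which its call begins. There is no depth.
- robot.job_done(): hands the job in; it is judged then, once.
The state is a dict: "time": time; "joint_pos": joint angles; "joint_vel": joint speeds; "effort": joint torques, N m; "ee_pos": TCP position; "eef_rot": TCP orientation; "wrist_force": force on the tool from outside, world axes, zero at the start; "wrist_torque": the same for the moment, N m; "width": finger opening in m; "grip_force": force on a finger pad.
Only numpy, scipy, OpenCV 4.12 (cv2) and the standard library are available. Lean on these libraries where they do the work, as an engineer would, in place of code of your own. Each camera call takes 0.05 s, during which the arm holds its last target. There are 200 camera calls.

## Working session

There is one attempt and no reset: what is moved stays moved. The work goes in short steps, Python scripts to look and compute and a tool call to move; the robot and the scene stay as the last step left them, time stands still between calls to the robot, and variables do not carry over. Pictures are saved under pics/ and viewed, at most 16 in all, crops included, and the job is handed in when it is done.

Besides the shell and the picture viewer there is one more tool, called after "Emit:" in YAML: its name, and indented under it one key for each argument. move_arm: Moves the arm, as the interface text tells. Its arguments: {"type":"object","properties":{"increments":{"type":"array","items":{"type":"array"}}},"required":["increments"]}

```bash
mkdir -p pics; python3 - <<'E'
from plant import robot
import cv2,numpy as np
s=robot.get_state(); print(s['time'],s['ee_pos'],np.round(s['eef_rot'],3),s['width'])
for n in("top","scene"):
    c=robot.camera(n); cv2.imwrite(f"pics/{n}0.png",c['image'][:,:,::-1]); print(n,c['fx'],c['cx'],c['cy'],np.round(c['R'],3).tolist(),c['t'])
E
```

```text
0.0 [0.24784634 0.59985523 0.22987192] [[-0.924  0.382 -0.001]
 [ 0.382  0.924 -0.003]
 [-0.    -0.003 -1.   ]] 0.08533623213112347
top 515.6360920494593 312.8162572632814 194.35370130023037 [[0.0, -1.0, 0.028], [-0.985, -0.005, -0.175], [0.175, -0.027, -0.984]] [-0.01524433  0.5400129   1.02723127]
scene 370.5135316076825 317.2746913144408 204.5324117298866 [[0.692, 0.721, 0.015], [0.586, -0.549, -0.596], [-0.421, 0.422, -0.803]] [-0.38463318 -0.29947833  1.11331701]
```

View pics/top0.png

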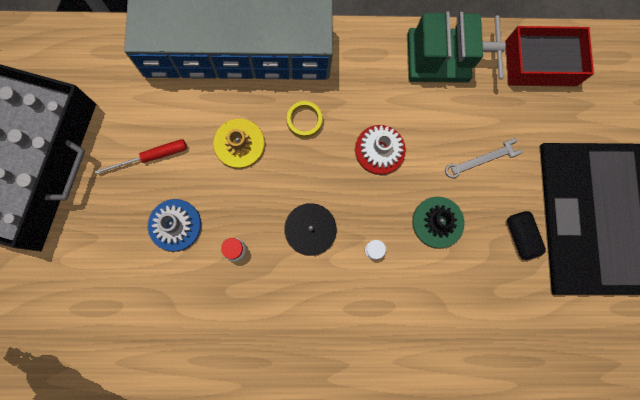

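View pics/scene0.png

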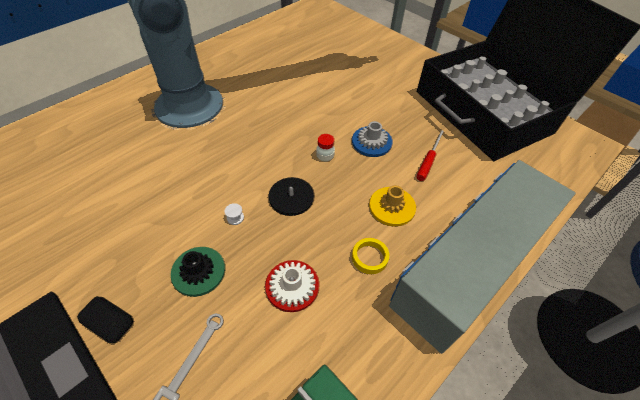

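The top view shows brass on yellow (239,143), white on red (380,149), steel on blue (175,224) and black on green (438,222). The spare is at (311,229), and the scene view agrees. I'll measure the stand centres and hub tops next.

```bash
cat > h.py <<'E'
from plant import robot
import cv2,numpy as np
def ray(c,u,v,z):
    d=c['R'].T@np.array([(u-c['cx'])/c['fx'],(v-c['cy'])/c['fy'],1]); o=-c['R'].T@c['t']
    return (o+d*(z-o[2])/d[2])[:2]
def ell(mask,near,r):
    m=np.zeros_like(mask); cv2.circle(m,near,r,255,-1); m&=mask
    m=cv2.morphologyEx(m,cv2.MORPH_OPEN,np.ones((3,3)))
    p=cv2.convexHull(cv2.findNonZero(m)); return cv2.fitEllipse(p)
E
python3 - <<'E'
from h import *
c=robot.camera("top"); h=cv2.cvtColor(c['image'],cv2.COLOR_RGB2HSV)
inr=lambda a,b:cv2.inRange(h,a,b)
S={'red':(inr((0,170,60),(6,255,255))|inr((174,170,60),(180,255,255)),(380,149)),'yellow':(inr((22,190,100),(34,255,255)),(239,143)),
'green':(inr((50,60,30),(90,255,255)),(438,222)),'blue':(inr((100,120,40),(125,255,255)),(175,224)),'spare':(inr((0,0,0),(180,255,60)),(311,229))}
for k,(m,n) in S.items():
    e=ell(m,n,36); print(k,np.round(e[0],1),np.round(e[1],1),np.round(ray(c,*e[0],.012),4))
crop=[cv2.resize(c['image'][n[1]-33:n[1]+33,n[0]-33:n[0]+33],(396,297*4//3),interpolation=cv2.INTER_CUBIC) for k,(m,n) in S.items() if k!='spare']
im=np.vstack([np.hstack(crop[:2]),np.hstack(crop[2:])]);cv2.imwrite('pics/crops.png',cv2.resize(im,(600,600))[:,:,::-1])
E
```

```text
red [379.6 150. ] [46.4 49.9] [ 0.646  -0.1616]
yellow [238.7 142.8] [48.6 49.9] [0.66   0.1471]
green [438.1 221.9] [49.8 51.8] [ 0.4875 -0.2844]
blue [174.  224.8] [50.9 52.5] [0.4794 0.2791]
spare [310.3 229. ] [50.8 51.3] [ 0.4715 -0.0095]
```

Emit:
move_arm:
  increments:
    - [[0,0,0],[0,0,-0.131],0.085]
    - [[0,0,0],[0,0,-0.131],0.085]
    - [[0,0,0],[0,0,-0.131],0.085]
    - [[0,0,0],[0,0,0],0.085]

```text
time: 0.55
ee_pos: [0.2481, 0.6004, 0.2307]
eef_rot: [[-1.0, -0.001, -0.001], [-0.001, 1.0, -0.001], [0.001, -0.001, -1.0]]
wrist_force: [0.4, 0.0, -0.2]
width: 0.0852
grip_force: 0.0
```

View pics/crops.png

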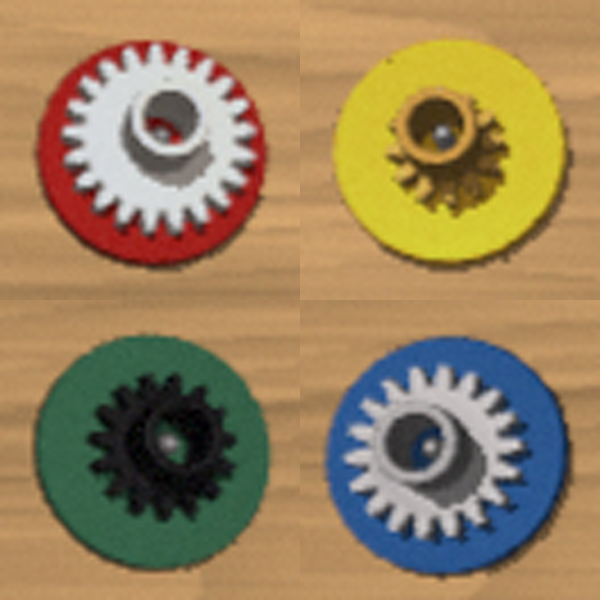

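The crops show hub-top centres in crop pixels: white about (170,122), brass (436,125), black (180,436) and steel (120,442). I'll turn these into positions and go above the brass gear.

```bash
python3 - <<'E'
from h import *
c=robot.camera("top")
for k,p in dict(white=(384.4,142.8),brass=(235.9,137.5),black=(444.6,218.9),steel=(168.4,222.2)).items(): print(k,np.round(ray(c,*p,.06),4))
E
```

```text
white [ 0.6489 -0.1644]
brass [0.6579 0.1475]
black [ 0.4879 -0.2849]
steel [0.4791 0.279 ]
```

Emit:
move_arm:
  increments:
    - [[-0.026,-0.028,0],[0,0,0],0.085]
    - [[-0.026,-0.028,0],[0,0,0],0.085]
    - [[-0.026,-0.028,0],[0,0,0],0.085]
    - [[-0.026,-0.028,0],[0,0,0],0.085]
    - [[-0.026,-0.028,0],[0,0,0],0.085]
    - [[-0.026,-0.028,0],[0,0,0],0.085]
    - [[-0.026,-0.028,0],[0,0,0],0.085]
    - [[-0.026,-0.028,0],[0,0,0],0.085]

```text
time: 1.4
ee_pos: [0.4573, 0.3757, 0.2313]
eef_rot: [[-1.0, 0.002, 0.0], [0.002, 1.0, 0.0], [-0.0, 0.0, -1.0]]
wrist_force: [0.6, 1.1, -0.0]
width: 0.0849
grip_force: 0.0
```

Emit:
move_arm:
  increments:
    - [[-0.026,-0.028,0],[0,0,0],0.085]
    - [[-0.026,-0.028,0],[0,0,0],0.085]
    - [[-0.026,-0.028,0],[0,0,0],0.085]
    - [[-0.026,-0.028,0],[0,0,0],0.085]
    - [[-0.026,-0.028,0],[0,0,0],0.085]
    - [[-0.026,-0.028,0],[0,0,0],0.085]
    - [[-0.026,-0.028,0],[0,0,0],0.085]
    - [[-0.026,-0.028,0],[0,0,0],0.085]
    - [[0,0,0],[0,0,0],0.085]
    - [[0,0,0],[0,0,0],0.085]

```text
time: 2.4
ee_pos: [0.6652, 0.1515, 0.2309]
eef_rot: [[-1.0, 0.004, -0.001], [0.004, 1.0, -0.001], [0.001, -0.001, -1.0]]
wrist_force: [0.0, -0.3, -0.1]
width: 0.0849
grip_force: 0.0
```

```bash
python3 - <<'E'
from h import *
c=robot.camera("wrist");print(c['fx'],c['cx'],c['cy'],np.round(c['R'],3).tolist(),-c['R'].T@c['t']); cv2.imwrite('pics/w1.png',c['image'][:,:,::-1])
E
```

```text
300.0385677221653 314.333621506109 202.69292433769087 [[0.003, 1.0, -0.001], [0.96, -0.003, 0.279], [0.279, -0.001, -0.96]] [0.59371243 0.15259072 0.37249783]
```

View pics/w1.png

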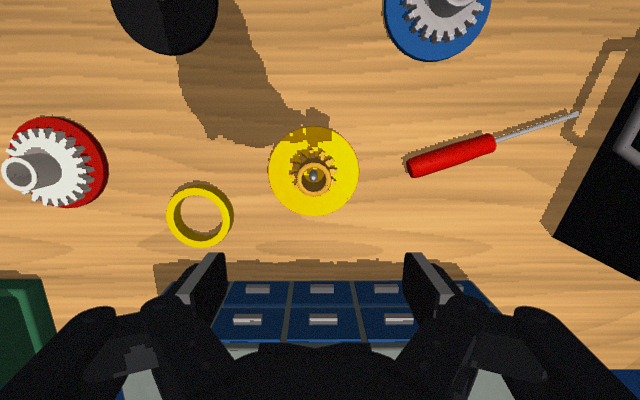

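The wrist view shows the yellow stand centred at about (313,172) and the brass hub top at (313,181). That puts the hub near (0.660, 0.149), so I'll descend and grip.

Emit:
move_arm:
  increments:
    - [[0.006,-0.0025,0.02],[0,0,0],0.085]
    - [[0,0,0.03],[0,0,0],0.085]
    - [[0,0,0.03],[0,0,0],0.085]
    - [[0,0,0.03],[0,0,0],0.085]
    - [[0,0,0.03],[0,0,0],0.085]
    - [[0,0,0.025],[0,0,0],0.085]
    - [[0,0,0.02],[0,0,0],0.085]
    - [[0,0,0.012],[0,0,0],0.085]
    - [[0,0,0],[0,0,0],0.085]
    - [[0,0,0],[0,0,0],0.085]

```text
time: 3.45
ee_pos: [0.6589, 0.1521, 0.0349]
eef_rot: [[-1.0, -0.002, 0.001], [-0.002, 1.0, 0.001], [-0.001, 0.001, -1.0]]
wrist_force: [-1.1, -0.6, 0.5]
width: 0.0854
grip_force: 0.0
```

Emit:
move_arm:
  increments:
    - [[0,0,0],[0,0,0],0.03]
    - [[0,0,0],[0,0,0],0.03]
    - [[0,0,0],[0,0,0],0.03]
    - [[0,0,0],[0,0,0],0.03]
    - [[0,0,0],[0,0,0],0.03]
    - [[0,0,0],[0,0,0],0.03]
    - [[0,0,0],[0,0,0],0.03]
    - [[0,0,0],[0,0,0],0.03]
    - [[0,0,0],[0,0,0],0.03]
    - [[0,0,0],[0,0,0],0.03]

```text
time: 4.45
ee_pos: [0.6599, 0.1507, 0.0357]
eef_rot: [[-1.0, -0.001, 0.002], [-0.001, 1.0, 0.0], [-0.002, 0.0, -1.0]]
wrist_force: [-0.3, -0.6, 5.5]
width: 0.0359
grip_force: 60.7
```

Emit:
move_arm:
  increments:
    - [[0,0,-0.005],[0,0,0],0.03]
    - [[0,0,-0.015],[0,0,0],0.03]
    - [[0,0,-0.02],[0,0,0],0.03]
    - [[0,0,-0.025],[0,0,0],0.03]
    - [[0,0,-0.025],[0,0,0],0.03]
    - [[0,0,-0.02],[0,0,0],0.03]
    - [[0,0,-0.01],[0,0,0],0.03]
    - [[0,0,0],[0,0,0],0.03]
    - [[0,0,0],[0,0,0],0.03]

```text
time: 5.35
ee_pos: [0.6577, 0.1507, 0.1531]
eef_rot: [[-1.0, -0.001, -0.002], [-0.001, 1.0, -0.0], [0.002, -0.0, -1.0]]
wrist_force: [-0.8, 0.3, -4.3]
width: 0.0358
grip_force: 60.5
```

```bash
python3 - <<'E'
from h import *
c=robot.camera("wrist"); cv2.imwrite('pics/w2.png',c['image'][:,:,::-1]);s=robot.get_state();print(s['wrist_force'],s['ee_pos'])
E
```

```text
[ 0.21318542  0.02828823 -4.51245873] [0.65727133 0.15055125 0.15246155]
```

View pics/w2.png

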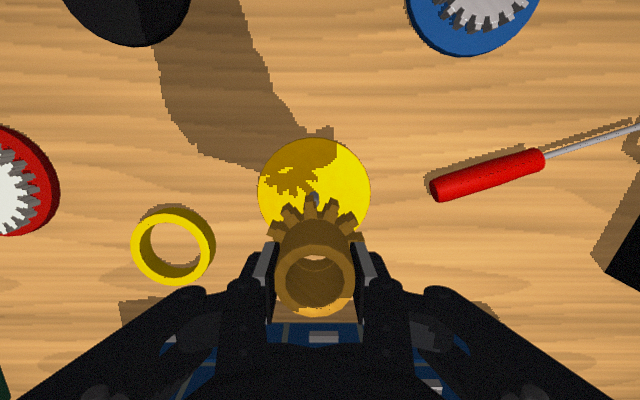

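Brass is held with its hub upright at about (314,278), and the post is behind it at (312,198). I'll carry it to the spare stand.

Emit:
move_arm:
  increments:
    - [[0.012,-0.01,0],[0,0,0],0.03]
    - [[0.0235,-0.02,0],[0,0,0],0.03]
    - [[0.0235,-0.02,0],[0,0,0],0.03]
    - [[0.0235,-0.02,0],[0,0,0],0.03]
    - [[0.0235,-0.02,0],[0,0,0],0.03]
    - [[0.0235,-0.02,0],[0,0,0],0.03]
    - [[0.0235,-0.02,0],[0,0,0],0.03]
    - [[0.0235,-0.02,0],[0,0,0],0.03]
    - [[0.01,-0.009,0],[0,0,0],0.03]
    - [[0,0,0],[0,0,0],0.03]

```text
time: 6.4
ee_pos: [0.47, -0.0102, 0.1531]
eef_rot: [[-1.0, 0.002, -0.003], [0.002, 1.0, -0.0], [0.003, -0.0, -1.0]]
wrist_force: [-0.0, 1.1, -4.0]
width: 0.0359
grip_force: 60.5
```

```bash
cat >> h.py <<'E'
def look(name):
    c=robot.camera("wrist"); cv2.imwrite(f'pics/{name}.png',c['image'][:,:,::-1]);s=robot.get_state();print(s['time'],np.round(s['ee_pos'],4),np.round(s['wrist_force'],1)); return c
def base(c,lo,hi,near,r=80):
    e=ell(cv2.inRange(cv2.cvtColor(c['image'],cv2.COLOR_RGB2HSV),lo,hi),near,r); print('stand',np.round(e[0],1),np.round(e[1],1),np.round(ray(c,*e[0],.012),4))
E
python3 - <<'E'
from h import *
c=look('w3')
E
```

```text
6.45 [ 0.4721 -0.0086  0.1538] [ 0.8  0.6 -3.8]
```

View pics/w3.png

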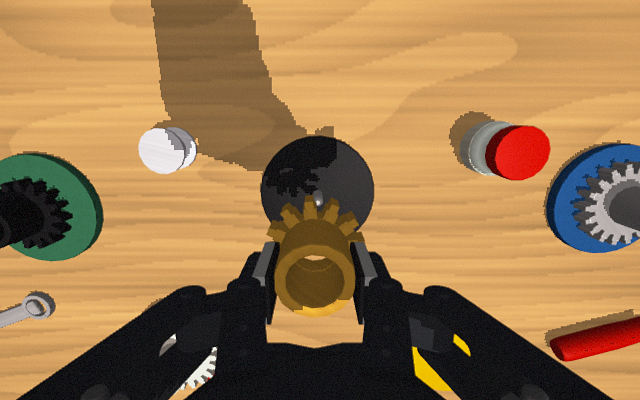

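The post at (318,201) and the base centre at column 317.5 sit about 3 mm to +y of the hub at column 314. I'll shift by that and lower.

Emit:
move_arm:
  increments:
    - [[0,0.003,0.01],[0,0,0],0.03]
    - [[0,0,0.025],[0,0,0],0.03]
    - [[0,0,0.025],[0,0,0],0.03]
    - [[0,0,0.02],[0,0,0],0.03]
    - [[0,0,0.015],[0,0,0],0.03]
    - [[0,0,0.01],[0,0,0],0.03]
    - [[0,0,0.008],[0,0,0],0.03]
    - [[0,0,0.004],[0,0,0],0.03]
    - [[0,0,0],[0,0,0],0.03]

```text
time: 7.35
ee_pos: [0.4727, -0.0052, 0.037]
eef_rot: [[-1.0, -0.002, -0.0], [-0.002, 1.0, -0.0], [0.0, -0.0, -1.0]]
wrist_force: [0.0, 0.1, -3.0]
width: 0.036
grip_force: 60.5
```

Emit:
move_arm:
  increments:
    - [[0,0,0.002],[0,0,0],0.03]
    - [[0,0,0],[0,0,0],0.03]
    - [[0,0,0],[0,0,0],0.085]
    - [[0,0,0],[0,0,0],0.085]
    - [[0,0,0],[0,0,0],0.085]
    - [[0,0,0],[0,0,0],0.085]
    - [[0,0,0],[0,0,0],0.085]
    - [[0,0,0],[0,0,0],0.085]

```text
time: 8.15
ee_pos: [0.4725, -0.0055, 0.0354]
eef_rot: [[-1.0, -0.001, 0.0], [-0.001, 1.0, 0.0], [-0.0, 0.0, -1.0]]
wrist_force: [0.7, -0.6, -0.4]
width: 0.085
grip_force: 0.0
```

Emit:
move_arm:
  increments:
    - [[0,0,-0.01],[0,0,0],0.085]
    - [[0,0,-0.02],[0,0,0],0.085]
    - [[0,0,-0.03],[0,0,0],0.085]
    - [[0,0,-0.04],[0,0,0],0.085]
    - [[0,0,-0.04],[0,0,0],0.085]
    - [[0,0,-0.03],[0,0,0],0.085]
    - [[0,0,-0.02],[0,0,0],0.085]
    - [[0,0,-0.006],[0,0,0],0.085]
    - [[0,0,0],[0,0,0],0.085]

```text
time: 9.05
ee_pos: [0.473, -0.0055, 0.2323]
eef_rot: [[-1.0, -0.001, 0.002], [-0.001, 1.0, 0.001], [-0.002, 0.001, -1.0]]
wrist_force: [-0.4, -0.0, -0.7]
width: 0.0851
grip_force: 0.0
```

Emit:
move_arm:
  increments:
    - [[-0.001,-0.01,0],[0,0,0],0.085]
    - [[-0.002,-0.035,0],[0,0,0],0.085]
    - [[-0.002,-0.035,0],[0,0,0],0.085]
    - [[-0.002,-0.035,0],[0,0,0],0.085]
    - [[-0.002,-0.035,0],[0,0,0],0.085]
    - [[-0.002,-0.035,0],[0,0,0],0.085]
    - [[-0.002,-0.035,0],[0,0,0],0.085]
    - [[-0.002,-0.035,0],[0,0,0],0.085]
    - [[0,-0.023,0],[0,0,0],0.085]
    - [[0,0,0],[0,0,0],0.085]

```text
time: 10.05
ee_pos: [0.4847, -0.2888, 0.2295]
eef_rot: [[-1.0, 0.007, -0.004], [0.007, 1.0, -0.003], [0.004, -0.003, -1.0]]
wrist_force: [0.5, -0.1, 0.3]
width: 0.0847
grip_force: 0.0
```

```bash
python3 - <<'E'
from h import *
c=look('w4'); base(c,(50,60,30),(90,255,255),(315,175),70)
cv2.imwrite('pics/w4t.png',robot.camera('top')['image'][:,:,::-1])
E
```

```text
10.1 [ 0.4854 -0.286   0.2294] [-0.4  1.6 -0.7]
stand [318.6 177.7] [88.6 89.9] [ 0.4852 -0.2835]
```

View pics/w4.png

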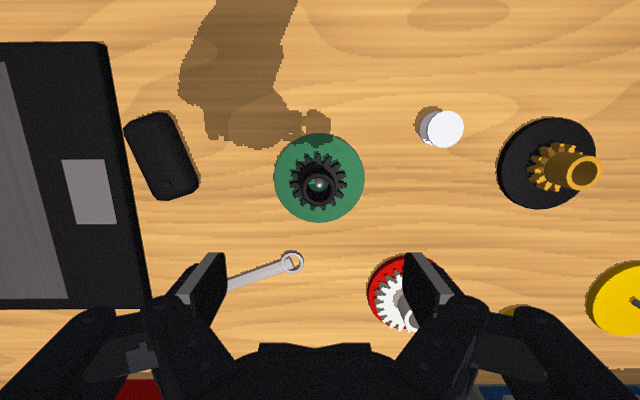

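Brass is seated on the spare at (570,170). The black hub is at about (318,187) on the green stand at (318.6,177.7), so I'll descend and grip it.

Emit:
move_arm:
  increments:
    - [[-0.001,0.003,0.02],[0,0,0],0.085]
    - [[0,0,0.03],[0,0,0],0.085]
    - [[0,0,0.03],[0,0,0],0.085]
    - [[0,0,0.03],[0,0,0],0.085]
    - [[0,0,0.03],[0,0,0],0.085]
    - [[0,0,0.025],[0,0,0],0.085]
    - [[0,0,0.02],[0,0,0],0.085]
    - [[0,0,0.01],[0,0,0],0.085]
    - [[0,0,0],[0,0,0],0.085]
    - [[0,0,0],[0,0,0],0.085]

```text
time: 11.15
ee_pos: [0.4893, -0.28, 0.0367]
eef_rot: [[-1.0, -0.002, 0.0], [-0.002, 1.0, 0.0], [-0.0, 0.0, -1.0]]
wrist_force: [-0.2, 0.1, 0.8]
width: 0.0855
grip_force: 0.0
```

Emit:
move_arm:
  increments:
    - [[0,0,0],[0,0,0],0.03]
    - [[0,0,0],[0,0,0],0.03]
    - [[0,0,0],[0,0,0],0.03]
    - [[0,0,0],[0,0,0],0.03]
    - [[0,0,0],[0,0,0],0.03]
    - [[0,0,0],[0,0,0],0.03]
    - [[0,0,0],[0,0,0],0.03]
    - [[0,0,0],[0,0,0],0.03]
    - [[0,0,0],[0,0,0],0.03]
    - [[0,0,0],[0,0,0],0.03]

```text
time: 12.15
ee_pos: [0.4899, -0.2814, 0.0376]
eef_rot: [[-1.0, -0.001, 0.002], [-0.001, 1.0, -0.001], [-0.002, -0.001, -1.0]]
wrist_force: [-0.8, -0.1, 5.8]
width: 0.0351
grip_force: 60.5
```

Emit:
move_arm:
  increments:
    - [[0,0,-0.005],[0,0,0],0.03]
    - [[0,0,-0.015],[0,0,0],0.03]
    - [[0,0,-0.02],[0,0,0],0.03]
    - [[0,0,-0.025],[0,0,0],0.03]
    - [[0,0,-0.025],[0,0,0],0.03]
    - [[0,0,-0.02],[0,0,0],0.03]
    - [[0,0,-0.01],[0,0,0],0.03]
    - [[0,0,0],[0,0,0],0.03]
    - [[0,0,0],[0,0,0],0.03]

```text
time: 13.05
ee_pos: [0.4882, -0.2799, 0.1557]
eef_rot: [[-1.0, -0.001, -0.001], [-0.001, 1.0, 0.001], [0.001, 0.001, -1.0]]
wrist_force: [-0.4, 0.9, -1.9]
width: 0.0356
grip_force: 60.1
```

Emit:
move_arm:
  increments:
    - [[-0.005,0.014,0],[0,0,0],0.03]
    - [[-0.013,0.033,0],[0,0,0],0.03]
    - [[-0.013,0.033,0],[0,0,0],0.03]
    - [[-0.013,0.033,0],[0,0,0],0.03]
    - [[-0.013,0.033,0],[0,0,0],0.03]
    - [[-0.013,0.033,0],[0,0,0],0.03]
    - [[-0.013,0.033,0],[0,0,0],0.03]

```text
time: 13.75
ee_pos: [0.5704, -0.0668, 0.1543]
eef_rot: [[-1.0, -0.001, -0.004], [-0.001, 1.0, -0.0], [0.004, -0.0, -1.0]]
wrist_force: [-0.2, -0.2, -1.6]
width: 0.0353
grip_force: 60.1
```

Emit:
move_arm:
  increments:
    - [[-0.013,0.033,0],[0,0,0],0.03]
    - [[-0.013,0.033,0],[0,0,0],0.03]
    - [[-0.013,0.033,0],[0,0,0],0.03]
    - [[-0.013,0.033,0],[0,0,0],0.03]
    - [[-0.013,0.033,0],[0,0,0],0.03]
    - [[-0.013,0.033,0],[0,0,0],0.03]
    - [[-0.009,0.02,0],[0,0,0],0.03]
    - [[0,0,0],[0,0,0],0.03]
    - [[0,0,0],[0,0,0],0.03]

```text
time: 14.65
ee_pos: [0.6568, 0.1499, 0.154]
eef_rot: [[-1.0, -0.003, -0.004], [-0.003, 1.0, -0.002], [0.004, -0.002, -1.0]]
wrist_force: [0.1, -0.9, -1.8]
width: 0.0358
grip_force: 60.1
```

```bash
python3 - <<'E'
from h import *
c=look('w5'); base(c,(22,150,60),(34,255,255),(315,193),65)
E
```

```text
14.7 [0.657  0.1481 0.1544] [ 0.1 -1.1 -1.3]
stand [314.8 192.8] [108.4 112.1] [0.6574 0.1509]
```

View pics/w5.png

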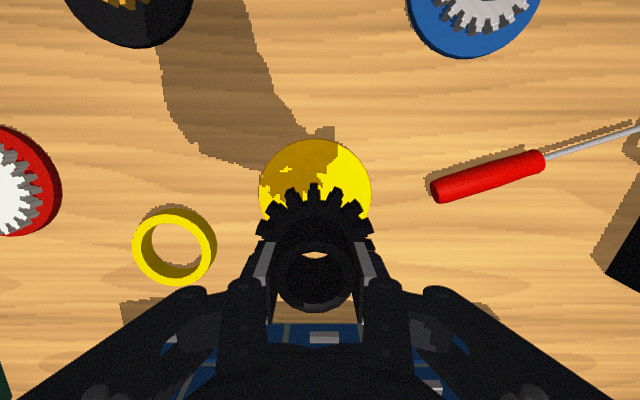

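The black hub is at column 314 and the yellow base centre at (314.8,192.8), so they're well aligned. I'll nudge by 1–2 mm and lower.

Emit:
move_arm:
  increments:
    - [[-0.002,0.001,0.01],[0,0,0],0.03]
    - [[0,0,0.025],[0,0,0],0.03]
    - [[0,0,0.025],[0,0,0],0.03]
    - [[0,0,0.02],[0,0,0],0.03]
    - [[0,0,0.015],[0,0,0],0.03]
    - [[0,0,0.01],[0,0,0],0.03]
    - [[0,0,0.008],[0,0,0],0.03]
    - [[0,0,0.003],[0,0,0],0.03]
    - [[0,0,0],[0,0,0],0.03]
    - [[0,0,0],[0,0,0],0.03]

```text
time: 15.7
ee_pos: [0.6611, 0.151, 0.0412]
eef_rot: [[-1.0, -0.001, 0.002], [-0.001, 1.0, 0.001], [-0.002, 0.001, -1.0]]
wrist_force: [-0.6, -0.0, -2.6]
width: 0.0354
grip_force: 60.2
```

Emit:
move_arm:
  increments:
    - [[0,0,0.002],[0,0,0],0.03]
    - [[0,0,0.001],[0,0,0],0.03]
    - [[0,0,0],[0,0,0],0.03]
    - [[0,0,0],[0,0,0],0.03]

```text
time: 16.1
ee_pos: [0.6606, 0.151, 0.0378]
eef_rot: [[-1.0, -0.001, 0.001], [-0.001, 1.0, 0.0], [-0.001, 0.0, -1.0]]
wrist_force: [-0.7, 0.2, -0.1]
width: 0.0354
grip_force: 60.3
```

Emit:
move_arm:
  increments:
    - [[0,0,0],[0,0,0],0.085]
    - [[0,0,0],[0,0,0],0.085]
    - [[0,0,0],[0,0,0],0.085]
    - [[0,0,0],[0,0,0],0.085]
    - [[0,0,0],[0,0,0],0.085]
    - [[0,0,0],[0,0,0],0.085]

```text
time: 16.7
ee_pos: [0.6603, 0.1507, 0.0373]
eef_rot: [[-1.0, -0.001, -0.0], [-0.001, 1.0, -0.0], [0.0, -0.0, -1.0]]
wrist_force: [-0.2, 0.0, -0.8]
width: 0.0849
grip_force: 0.0
```

Emit:
move_arm:
  increments:
    - [[0,0,-0.01],[0,0,0],0.085]
    - [[0,0,-0.02],[0,0,0],0.085]
    - [[0,0,-0.03],[0,0,0],0.085]
    - [[0,0,-0.04],[0,0,0],0.085]
    - [[0,0,-0.04],[0,0,0],0.085]
    - [[0,0,-0.03],[0,0,0],0.085]
    - [[0,0,-0.02],[0,0,0],0.085]
    - [[0,0,-0.004],[0,0,0],0.085]
    - [[0,0,0],[0,0,0],0.085]

```text
time: 17.6
ee_pos: [0.6607, 0.1508, 0.2324]
eef_rot: [[-1.0, -0.001, 0.002], [-0.001, 1.0, 0.001], [-0.002, 0.001, -1.0]]
wrist_force: [-0.5, -0.4, -0.7]
width: 0.0849
grip_force: 0.0
```

Emit:
move_arm:
  increments:
    - [[0.011,0.009,0],[0,0,0],0.085]
    - [[0.025,0.018,0],[0,0,0],0.085]
    - [[0.025,0.018,0],[0,0,0],0.085]
    - [[0.025,0.018,0],[0,0,0],0.085]
    - [[0.025,0.018,0],[0,0,0],0.085]
    - [[0.025,0.018,0],[0,0,0],0.085]
    - [[0.025,0.018,0],[0,0,0],0.085]
    - [[0.02,0.012,0],[0,0,0],0.085]
    - [[0,0,0],[0,0,0],0.085]
    - [[0,0,0],[0,0,0],0.085]

```text
time: 18.6
ee_pos: [0.4773, 0.2797, 0.2297]
eef_rot: [[-1.0, -0.004, -0.002], [-0.004, 1.0, -0.002], [0.002, -0.002, -1.0]]
wrist_force: [0.4, -0.3, -1.0]
width: 0.0848
grip_force: 0.0
```

```bash
python3 - <<'E'
from h import *
c=look('w6'); base(c,(100,120,40),(125,255,255),(315,175),70)
cv2.imwrite('pics/w6t.png',robot.camera('top')['image'][:,:,::-1])
E
```

```text
18.65 [0.4785 0.2788 0.2301] [ 0.3 -0.1 -0.6]
stand [316.8 176.7] [88.6 89.8] [0.4771 0.283 ]
```

View pics/w6.png

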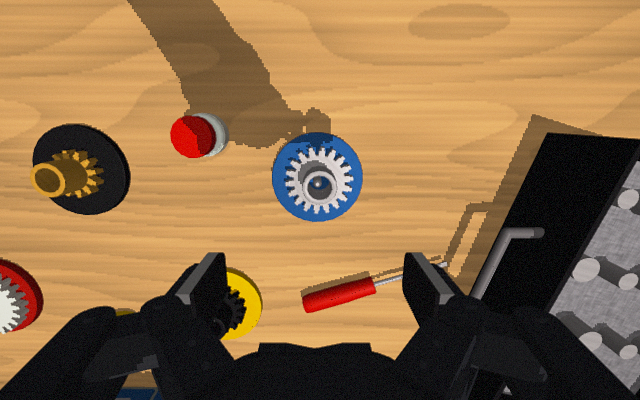

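Black is seated on yellow. The steel hub is at about (318,185) over the blue base at (316.8,176.7), so I'll correct about 3 mm to +y and grip.

Emit:
move_arm:
  increments:
    - [[0,0.003,0.02],[0,0,0],0.085]
    - [[0,0,0.03],[0,0,0],0.085]
    - [[0,0,0.03],[0,0,0],0.085]
    - [[0,0,0.03],[0,0,0],0.085]
    - [[0,0,0.03],[0,0,0],0.085]
    - [[0,0,0.025],[0,0,0],0.085]
    - [[0,0,0.02],[0,0,0],0.085]
    - [[0,0,0.009],[0,0,0],0.085]
    - [[0,0,0],[0,0,0],0.085]
    - [[0,0,0],[0,0,0],0.085]

```text
time: 19.7
ee_pos: [0.4802, 0.2823, 0.0379]
eef_rot: [[-1.0, -0.0, 0.001], [-0.0, 1.0, 0.0], [-0.001, 0.0, -1.0]]
wrist_force: [0.3, 0.6, 0.6]
width: 0.0849
grip_force: 0.0
```

Emit:
move_arm:
  increments:
    - [[0,0,0],[0,0,0],0.03]
    - [[0,0,0],[0,0,0],0.03]
    - [[0,0,0],[0,0,0],0.03]
    - [[0,0,0],[0,0,0],0.03]
    - [[0,0,0],[0,0,0],0.03]
    - [[0,0,0],[0,0,0],0.03]
    - [[0,0,0],[0,0,0],0.03]
    - [[0,0,0],[0,0,0],0.03]
    - [[0,0,0],[0,0,0],0.03]
    - [[0,0,0],[0,0,0],0.03]

```text
time: 20.7
ee_pos: [0.48, 0.2837, 0.0385]
eef_rot: [[-1.0, -0.002, 0.002], [-0.002, 1.0, 0.002], [-0.002, 0.002, -1.0]]
wrist_force: [-0.9, 0.3, 5.9]
width: 0.0351
grip_force: 62.0
```

Emit:
move_arm:
  increments:
    - [[0,0,-0.005],[0,0,0],0.03]
    - [[0,0,-0.015],[0,0,0],0.03]
    - [[0,0,-0.02],[0,0,0],0.03]
    - [[0,0,-0.025],[0,0,0],0.03]
    - [[0,0,-0.025],[0,0,0],0.03]
    - [[0,0,-0.02],[0,0,0],0.03]
    - [[0,0,-0.01],[0,0,0],0.03]
    - [[0,0,0],[0,0,0],0.03]
    - [[0,0,0],[0,0,0],0.03]

```text
time: 21.6
ee_pos: [0.4781, 0.2819, 0.1562]
eef_rot: [[-1.0, -0.001, -0.002], [-0.001, 1.0, -0.001], [0.002, -0.001, -1.0]]
wrist_force: [0.1, -1.0, -5.6]
width: 0.0353
grip_force: 60.9
```

Emit:
move_arm:
  increments:
    - [[-0.001,-0.013,0],[0,0,0],0.03]
    - [[-0.001,-0.035,0],[0,0,0],0.03]
    - [[-0.001,-0.035,0],[0,0,0],0.03]
    - [[-0.001,-0.035,0],[0,0,0],0.03]
    - [[-0.001,-0.035,0],[0,0,0],0.03]
    - [[-0.001,-0.035,0],[0,0,0],0.03]
    - [[-0.001,-0.035,0],[0,0,0],0.03]
    - [[-0.001,-0.035,0],[0,0,0],0.03]
    - [[-0.001,-0.035,0],[0,0,0],0.03]

```text
time: 22.5
ee_pos: [0.4867, -0.0132, 0.1561]
eef_rot: [[-1.0, -0.0, -0.003], [-0.0, 1.0, -0.001], [0.003, -0.001, -1.0]]
wrist_force: [0.7, 0.4, -5.0]
width: 0.035
grip_force: 60.9
```

Emit:
move_arm:
  increments:
    - [[0,-0.035,0],[0,0,0],0.03]
    - [[0,-0.035,0],[0,0,0],0.03]
    - [[0,-0.035,0],[0,0,0],0.03]
    - [[0,-0.035,0],[0,0,0],0.03]
    - [[0,-0.035,0],[0,0,0],0.03]
    - [[0,-0.035,0],[0,0,0],0.03]
    - [[0,-0.035,0],[0,0,0],0.03]
    - [[0,-0.025,0],[0,0,0],0.03]
    - [[0,0,0],[0,0,0],0.03]
    - [[0,0,0],[0,0,0],0.03]

```text
time: 23.5
ee_pos: [0.4867, -0.2814, 0.156]
eef_rot: [[-1.0, 0.002, -0.003], [0.002, 1.0, 0.001], [0.003, 0.001, -1.0]]
wrist_force: [0.3, 1.2, -5.6]
width: 0.0355
grip_force: 61.3
```

```bash
python3 - <<'E'
from h import *
c=look('w7'); base(c,(50,60,30),(90,255,255),(315,193),65)
E
```

```text
23.55 [ 0.4874 -0.2798  0.156 ] [ 0.4  0.2 -6.1]
stand [310.8 180.3] [ 88.8 109.2] [ 0.4753 -0.2839]
```

View pics/w7.png

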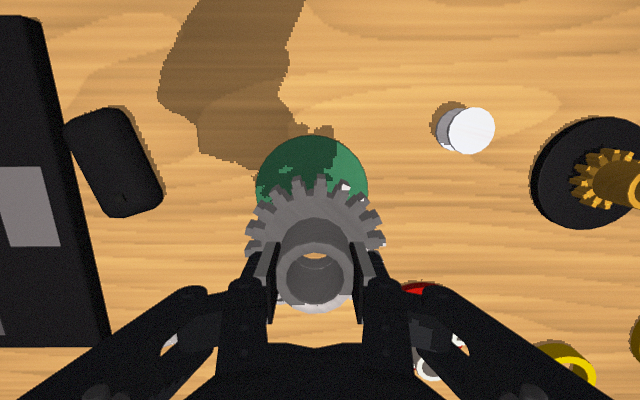

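The steel hub is at column 314 and the green base spans columns 255–369 (centre 312), so I'll shift 2 mm to −y and lower.

Emit:
move_arm:
  increments:
    - [[0.001,-0.002,0.01],[0,0,0],0.03]
    - [[0,0,0.025],[0,0,0],0.03]
    - [[0,0,0.025],[0,0,0],0.03]
    - [[0,0,0.02],[0,0,0],0.03]
    - [[0,0,0.015],[0,0,0],0.03]
    - [[0,0,0.01],[0,0,0],0.03]
    - [[0,0,0.008],[0,0,0],0.03]
    - [[0,0,0.003],[0,0,0],0.03]
    - [[0,0,0],[0,0,0],0.03]
    - [[0,0,0],[0,0,0],0.03]

```text
time: 24.55
ee_pos: [0.4885, -0.2829, 0.042]
eef_rot: [[-1.0, -0.001, 0.002], [-0.001, 1.0, -0.001], [-0.002, -0.001, -1.0]]
wrist_force: [1.0, -0.4, -4.6]
width: 0.0352
grip_force: 61.3
```

Emit:
move_arm:
  increments:
    - [[0,0,0.001],[0,0,0],0.03]
    - [[0,0,0.001],[0,0,0],0.03]
    - [[0,0,0],[0,0,0],0.03]
    - [[0,0,0],[0,0,0],0.03]

```text
time: 24.95
ee_pos: [0.4878, -0.2824, 0.0394]
eef_rot: [[-1.0, -0.001, 0.0], [-0.001, 1.0, -0.0], [-0.0, -0.0, -1.0]]
wrist_force: [-0.4, 0.7, -5.3]
width: 0.0351
grip_force: 61.3
```

Emit:
move_arm:
  increments:
    - [[0,0,0.001],[0,0,0],0.03]
    - [[0,0,0],[0,0,0],0.03]
    - [[0,0,0],[0,0,0],0.085]
    - [[0,0,0],[0,0,0],0.085]
    - [[0,0,0],[0,0,0],0.085]
    - [[0,0,0],[0,0,0],0.085]
    - [[0,0,0],[0,0,0],0.085]
    - [[0,0,0],[0,0,0],0.085]

```text
time: 25.75
ee_pos: [0.4879, -0.2825, 0.0384]
eef_rot: [[-1.0, -0.001, 0.0], [-0.001, 1.0, -0.0], [-0.0, -0.0, -1.0]]
wrist_force: [1.0, -0.5, -0.1]
width: 0.0851
grip_force: 0.0
```

Emit:
move_arm:
  increments:
    - [[0,0,-0.01],[0,0,0],0.085]
    - [[0,0,-0.02],[0,0,0],0.085]
    - [[0,0,-0.03],[0,0,0],0.085]
    - [[0,0,-0.04],[0,0,0],0.085]
    - [[0,0,-0.04],[0,0,0],0.085]
    - [[0,0,-0.03],[0,0,0],0.085]
    - [[0,0,-0.02],[0,0,0],0.085]
    - [[0,0,-0.002],[0,0,0],0.085]
    - [[0,0,0],[0,0,0],0.085]

```text
time: 26.65
ee_pos: [0.4879, -0.2825, 0.2307]
eef_rot: [[-1.0, -0.001, 0.001], [-0.001, 1.0, 0.0], [-0.001, 0.0, -1.0]]
wrist_force: [-0.5, 0.3, -1.2]
width: 0.085
grip_force: 0.0
```

Emit:
move_arm:
  increments:
    - [[-0.01,0.0075,0],[0,0,0],0.085]
    - [[-0.024,0.018,0],[0,0,0],0.085]
    - [[-0.024,0.018,0],[0,0,0],0.085]
    - [[-0.024,0.018,0],[0,0,0],0.085]
    - [[-0.024,0.018,0],[0,0,0],0.085]
    - [[-0.024,0.018,0],[0,0,0],0.085]
    - [[-0.024,0.018,0],[0,0,0],0.085]
    - [[-0.006,0.006,0],[0,0,0],0.085]
    - [[0,0,0],[0,0,0],0.085]
    - [[0,0,0],[0,0,0],0.085]

```text
time: 27.65
ee_pos: [0.646, -0.162, 0.2291]
eef_rot: [[-1.0, 0.0, -0.003], [0.0, 1.0, -0.001], [0.003, -0.001, -1.0]]
wrist_force: [-1.4, 0.1, 0.2]
width: 0.0849
grip_force: 0.0
```

```bash
python3 - <<'E'
from h import *
c=look('w8'); base(c,(0,170,60),(6,255,255),(315,175),70)
cv2.imwrite('pics/w8t.png',robot.camera('top')['image'][:,:,::-1])
E
```

```text
27.7 [ 0.6458 -0.1629  0.2297] [ 0.6 -0.2 -0. ]
stand [314.8 177.3] [88.9 90.3] [ 0.6463 -0.1608]
```

View pics/w8.png

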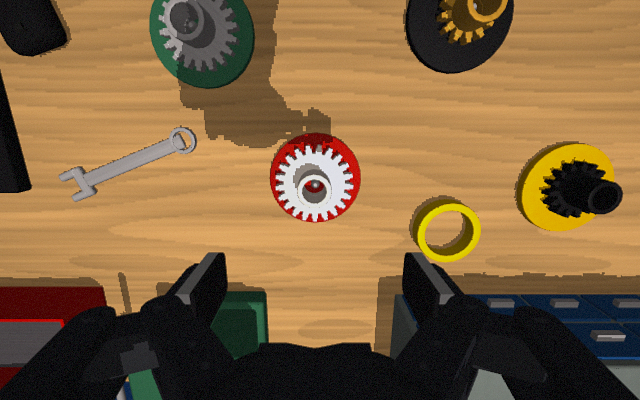

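Steel is on green at (200,35). The white hub is at about (315,190) over the red base at (314.8,177.3), so I'll correct 3 mm in x and grip.

Emit:
move_arm:
  increments:
    - [[-0.003,0.001,0.02],[0,0,0],0.085]
    - [[0,0,0.03],[0,0,0],0.085]
    - [[0,0,0.03],[0,0,0],0.085]
    - [[0,0,0.03],[0,0,0],0.085]
    - [[0,0,0.03],[0,0,0],0.085]
    - [[0,0,0.025],[0,0,0],0.085]
    - [[0,0,0.02],[0,0,0],0.085]
    - [[0,0,0.008],[0,0,0],0.085]
    - [[0,0,0],[0,0,0],0.085]
    - [[0,0,0],[0,0,0],0.085]

```text
time: 28.75
ee_pos: [0.6511, -0.1608, 0.0386]
eef_rot: [[-1.0, -0.0, 0.002], [-0.0, 1.0, -0.001], [-0.002, -0.001, -1.0]]
wrist_force: [0.5, -0.3, 0.9]
width: 0.0848
grip_force: 0.0
```

Emit:
move_arm:
  increments:
    - [[0,0,0],[0,0,0],0.03]
    - [[0,0,0],[0,0,0],0.03]
    - [[0,0,0],[0,0,0],0.03]
    - [[0,0,0],[0,0,0],0.03]
    - [[0,0,0],[0,0,0],0.03]
    - [[0,0,0],[0,0,0],0.03]
    - [[0,0,0],[0,0,0],0.03]
    - [[0,0,0],[0,0,0],0.03]
    - [[0,0,0],[0,0,0],0.03]
    - [[0,0,0],[0,0,0],0.03]

```text
time: 29.75
ee_pos: [0.6517, -0.1603, 0.0386]
eef_rot: [[-1.0, -0.001, 0.002], [-0.001, 1.0, -0.001], [-0.002, -0.001, -1.0]]
wrist_force: [-0.8, 0.1, 4.3]
width: 0.0353
grip_force: 60.9
```

Emit:
move_arm:
  increments:
    - [[0,0,-0.005],[0,0,0],0.03]
    - [[0,0,-0.015],[0,0,0],0.03]
    - [[0,0,-0.02],[0,0,0],0.03]
    - [[0,0,-0.025],[0,0,0],0.03]
    - [[0,0,-0.025],[0,0,0],0.03]
    - [[0,0,-0.02],[0,0,0],0.03]
    - [[0,0,-0.01],[0,0,0],0.03]
    - [[0,0,0],[0,0,0],0.03]
    - [[0,0,0],[0,0,0],0.03]

```text
time: 30.65
ee_pos: [0.6498, -0.1593, 0.1563]
eef_rot: [[-1.0, -0.001, -0.002], [-0.001, 1.0, 0.001], [0.002, 0.001, -1.0]]
wrist_force: [0.1, 1.1, -3.6]
width: 0.0349
grip_force: 60.2
```

Emit:
move_arm:
  increments:
    - [[0.0045,0.01,0],[0,0,0],0.03]
    - [[0.0125,0.0325,0],[0,0,0],0.03]
    - [[0.0125,0.0325,0],[0,0,0],0.03]
    - [[0.0125,0.0325,0],[0,0,0],0.03]
    - [[0.0125,0.0325,0],[0,0,0],0.03]
    - [[0.0125,0.0325,0],[0,0,0],0.03]
    - [[0.0125,0.0325,0],[0,0,0],0.03]
    - [[0.0125,0.0325,0],[0,0,0],0.03]

```text
time: 31.45
ee_pos: [0.556, 0.0796, 0.1559]
eef_rot: [[-1.0, -0.002, -0.003], [-0.002, 1.0, -0.0], [0.003, -0.0, -1.0]]
wrist_force: [0.3, 0.3, -1.4]
width: 0.0353
grip_force: 60.4
```

Emit:
move_arm:
  increments:
    - [[0.0125,0.0325,0],[0,0,0],0.03]
    - [[0.0125,0.0325,0],[0,0,0],0.03]
    - [[0.0125,0.0325,0],[0,0,0],0.03]
    - [[0.0125,0.0325,0],[0,0,0],0.03]
    - [[0.0125,0.0325,0],[0,0,0],0.03]
    - [[0.0125,0.0325,0],[0,0,0],0.03]
    - [[0.004,0.009,0],[0,0,0],0.03]
    - [[0,0,0],[0,0,0],0.03]
    - [[0,0,0],[0,0,0],0.03]

```text
time: 32.35
ee_pos: [0.4788, 0.28, 0.1565]
eef_rot: [[-1.0, -0.001, -0.001], [-0.001, 1.0, -0.002], [0.001, -0.002, -1.0]]
wrist_force: [0.2, -1.2, -2.7]
width: 0.0353
grip_force: 60.5
```

```bash
python3 - <<'E'
from h import *
c=look('w9'); base(c,(100,120,30),(125,255,255),(315,193),65)
E
```

```text
32.4 [0.4794 0.2792 0.1567] [ 0.3 -0.3 -2. ]
stand [316.7 174.3] [ 77.3 105.8] [0.462  0.2827]
```

View pics/w9.png

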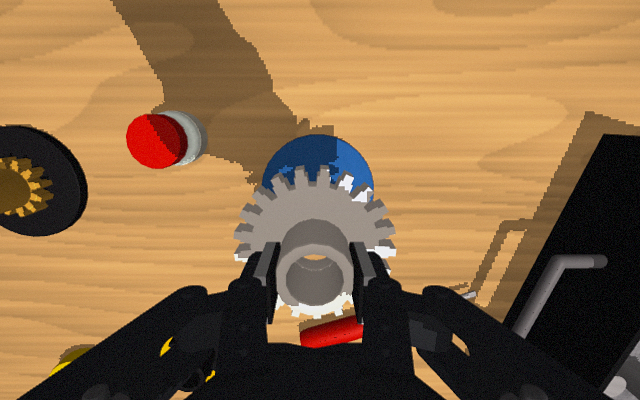

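The white hub is at column 314 and the blue base centre at about column 318, so I'll shift 3 mm to +y and lower.

Emit:
move_arm:
  increments:
    - [[0.001,0.003,0.01],[0,0,0],0.03]
    - [[0,0,0.025],[0,0,0],0.03]
    - [[0,0,0.025],[0,0,0],0.03]
    - [[0,0,0.02],[0,0,0],0.03]
    - [[0,0,0.015],[0,0,0],0.03]
    - [[0,0,0.01],[0,0,0],0.03]
    - [[0,0,0.008],[0,0,0],0.03]
    - [[0,0,0.003],[0,0,0],0.03]
    - [[0,0,0],[0,0,0],0.03]
    - [[0,0,0],[0,0,0],0.03]

```text
time: 33.4
ee_pos: [0.4787, 0.285, 0.042]
eef_rot: [[-1.0, -0.001, 0.001], [-0.001, 1.0, 0.001], [-0.001, 0.001, -1.0]]
wrist_force: [0.6, 0.3, -2.5]
width: 0.0346
grip_force: 60.4
```

Emit:
move_arm:
  increments:
    - [[0,0,0.001],[0,0,0],0.03]
    - [[0,0,0.001],[0,0,0],0.03]
    - [[0,0,0.001],[0,0,0],0.03]
    - [[0,0,0],[0,0,0],0.03]

```text
time: 33.8
ee_pos: [0.4783, 0.2848, 0.0386]
eef_rot: [[-1.0, -0.001, 0.0], [-0.001, 1.0, 0.0], [-0.0, 0.0, -1.0]]
wrist_force: [-0.6, 0.1, -0.8]
width: 0.0348
grip_force: 60.7
```

Emit:
move_arm:
  increments:
    - [[0,0,0],[0,0,0],0.085]
    - [[0,0,0],[0,0,0],0.085]
    - [[0,0,0],[0,0,0],0.085]
    - [[0,0,0],[0,0,0],0.085]
    - [[0,0,0],[0,0,0],0.085]
    - [[0,0,0],[0,0,0],0.085]

```text
time: 34.4
ee_pos: [0.4781, 0.2846, 0.0383]
eef_rot: [[-1.0, -0.001, 0.0], [-0.001, 1.0, 0.0], [-0.0, 0.0, -1.0]]
wrist_force: [0.4, 0.8, 0.8]
width: 0.0853
grip_force: 0.0
```

Emit:
move_arm:
  increments:
    - [[0,0,-0.01],[0,0,0],0.085]
    - [[0,0,-0.02],[0,0,0],0.085]
    - [[0,0,-0.03],[0,0,0],0.085]
    - [[0,0,-0.04],[0,0,0],0.085]
    - [[0,0,-0.04],[0,0,0],0.085]
    - [[0,0,-0.03],[0,0,0],0.085]
    - [[0,0,-0.02],[0,0,0],0.085]
    - [[0,0,-0.002],[0,0,0],0.085]
    - [[0,0,0],[0,0,0],0.085]

```text
time: 35.3
ee_pos: [0.4782, 0.2846, 0.2308]
eef_rot: [[-1.0, -0.001, 0.001], [-0.001, 1.0, 0.001], [-0.001, 0.001, -1.0]]
wrist_force: [-0.6, -0.7, 0.4]
width: 0.0849
grip_force: 0.0
```

Emit:
move_arm:
  increments:
    - [[0.006,-0.01,0],[0,0,0],0.085]
    - [[0,-0.036,0],[0,0,0],0.085]
    - [[0,-0.036,0],[0,0,0],0.085]
    - [[0,-0.036,0],[0,0,0],0.085]
    - [[0,-0.036,0],[0,0,0],0.085]
    - [[0,-0.036,0],[0,0,0],0.085]
    - [[0,-0.036,0],[0,0,0],0.085]
    - [[0,-0.036,0],[0,0,0],0.085]
    - [[0,-0.028,0],[0,0,0],0.085]
    - [[0,0,0],[0,0,0],0.085]

```text
time: 36.3
ee_pos: [0.47, -0.0113, 0.2285]
eef_rot: [[-1.0, 0.008, -0.004], [0.008, 1.0, -0.002], [0.004, -0.002, -1.0]]
wrist_force: [0.0, 1.0, -0.1]
width: 0.085
grip_force: 0.0
```

```bash
python3 - <<'E'
from h import *
c=look('w10')
E
```

```text
36.35 [ 0.4703 -0.0084  0.2286] [-0.8 -0.3 -0.2]
```

View pics/w10.png

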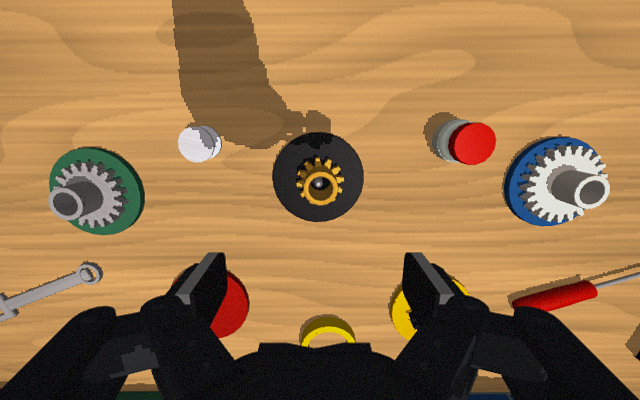

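All are seated. Brass is on the spare with its hub at (321,187), so I'll descend and grip.

Emit:
move_arm:
  increments:
    - [[0,0.001,0.02],[0,0,0],0.085]
    - [[0,0,0.03],[0,0,0],0.085]
    - [[0,0,0.03],[0,0,0],0.085]
    - [[0,0,0.03],[0,0,0],0.085]
    - [[0,0,0.03],[0,0,0],0.085]
    - [[0,0,0.025],[0,0,0],0.085]
    - [[0,0,0.02],[0,0,0],0.085]
    - [[0,0,0.008],[0,0,0],0.085]
    - [[0,0,0],[0,0,0],0.085]
    - [[0,0,0],[0,0,0],0.085]

```text
time: 37.35
ee_pos: [0.4726, -0.004, 0.0375]
eef_rot: [[-1.0, -0.002, 0.0], [-0.002, 1.0, 0.0], [-0.0, 0.0, -1.0]]
wrist_force: [1.0, 0.4, -0.3]
width: 0.085
grip_force: 0.0
```

Emit:
move_arm:
  increments:
    - [[0,0,0],[0,0,0],0.03]
    - [[0,0,0],[0,0,0],0.03]
    - [[0,0,0],[0,0,0],0.03]
    - [[0,0,0],[0,0,0],0.03]
    - [[0,0,0],[0,0,0],0.03]
    - [[0,0,0],[0,0,0],0.03]
    - [[0,0,0],[0,0,0],0.03]
    - [[0,0,0],[0,0,0],0.03]
    - [[0,0,0],[0,0,0],0.03]
    - [[0,0,0],[0,0,0],0.03]

```text
time: 38.35
ee_pos: [0.4732, -0.0045, 0.0384]
eef_rot: [[-1.0, -0.001, 0.001], [-0.001, 1.0, 0.001], [-0.001, 0.001, -1.0]]
wrist_force: [-1.7, -0.4, 6.4]
width: 0.0357
grip_force: 59.3
```

Emit:
move_arm:
  increments:
    - [[0,0,-0.005],[0,0,0],0.03]
    - [[0,0,-0.015],[0,0,0],0.03]
    - [[0,0,-0.02],[0,0,0],0.03]
    - [[0,0,-0.025],[0,0,0],0.03]
    - [[0,0,-0.025],[0,0,0],0.03]
    - [[0,0,-0.02],[0,0,0],0.03]
    - [[0,0,-0.01],[0,0,0],0.03]
    - [[0,0,0],[0,0,0],0.03]
    - [[0,0,0],[0,0,0],0.03]

```text
time: 39.25
ee_pos: [0.4714, -0.0044, 0.1564]
eef_rot: [[-1.0, -0.001, -0.002], [-0.001, 1.0, -0.0], [0.002, -0.0, -1.0]]
wrist_force: [-0.7, 0.1, -3.6]
width: 0.036
grip_force: 60.7
```

Emit:
move_arm:
  increments:
    - [[-0.0115,-0.01,0],[0,0,0],0.03]
    - [[-0.0225,-0.02,0],[0,0,0],0.03]
    - [[-0.0225,-0.02,0],[0,0,0],0.03]
    - [[-0.0225,-0.02,0],[0,0,0],0.03]
    - [[-0.0225,-0.02,0],[0,0,0],0.03]
    - [[-0.0225,-0.02,0],[0,0,0],0.03]
    - [[-0.0225,-0.02,0],[0,0,0],0.03]
    - [[-0.0225,-0.02,0],[0,0,0],0.03]
    - [[-0.0085,-0.006,0],[0,0,0],0.03]
    - [[0,0,0],[0,0,0],0.03]

```text
time: 40.25
ee_pos: [0.6496, -0.1615, 0.155]
eef_rot: [[-1.0, 0.0, -0.003], [0.0, 1.0, -0.001], [0.003, -0.001, -1.0]]
wrist_force: [0.6, 0.6, -3.9]
width: 0.0359
grip_force: 60.9
```

Emit:
move_arm:
  increments:
    - [[0,0,0],[0,0,0],0.03]

```text
time: 40.35
ee_pos: [0.6485, -0.159, 0.1553]
eef_rot: [[-1.0, -0.002, -0.004], [-0.002, 1.0, 0.002], [0.004, 0.002, -1.0]]
wrist_force: [-0.5, 0.2, -3.2]
width: 0.036
grip_force: 60.9
```

```bash
python3 - <<'E'
from h import *
c=look('w11'); base(c,(0,170,60),(6,255,255),(315,193),65)
E
```

```text
40.4 [ 0.6486 -0.1585  0.1557] [-0.9 -0.6 -3.9]
stand [311.5 188.8] [108.3 112.2] [ 0.6454 -0.1607]
```

View pics/w11.png

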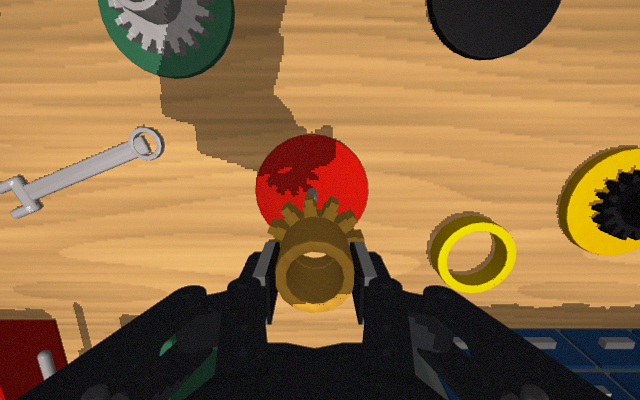

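The post at (312,196) and the base at column 311.5 compare with the hub at column 314. I'll shift 2 mm to −y and lower.

Emit:
move_arm:
  increments:
    - [[0.001,-0.002,0.01],[0,0,0],0.03]
    - [[0,0,0.025],[0,0,0],0.03]
    - [[0,0,0.025],[0,0,0],0.03]
    - [[0,0,0.02],[0,0,0],0.03]
    - [[0,0,0.015],[0,0,0],0.03]
    - [[0,0,0.01],[0,0,0],0.03]
    - [[0,0,0.008],[0,0,0],0.03]
    - [[0,0,0.003],[0,0,0],0.03]
    - [[0,0,0],[0,0,0],0.03]
    - [[0,0,0],[0,0,0],0.03]

```text
time: 41.4
ee_pos: [0.6499, -0.1626, 0.0422]
eef_rot: [[-1.0, -0.001, 0.002], [-0.001, 1.0, -0.0], [-0.002, -0.0, -1.0]]
wrist_force: [0.1, -0.8, -2.5]
width: 0.0356
grip_force: 60.8
```

Emit:
move_arm:
  increments:
    - [[0,0,0.001],[0,0,0],0.03]
    - [[0,0,0.001],[0,0,0],0.03]
    - [[0,0,0.0005],[0,0,0],0.03]
    - [[0,0,0],[0,0,0],0.03]

```text
time: 41.8
ee_pos: [0.6491, -0.1622, 0.0388]
eef_rot: [[-1.0, -0.001, -0.0], [-0.001, 1.0, 0.0], [0.0, 0.0, -1.0]]
wrist_force: [-0.2, -0.4, -3.6]
width: 0.0355
grip_force: 60.8
```

Now release, lift and back off toward the base side for a clear check from above.

Emit:
move_arm:
  increments:
    - [[0,0,0],[0,0,0],0.085]
    - [[0,0,0],[0,0,0],0.085]
    - [[0,0,0],[0,0,0],0.085]
    - [[0,0,0],[0,0,0],0.085]
    - [[0,0,0],[0,0,0],0.085]
    - [[0,0,0],[0,0,0],0.085]

```text
time: 42.4
ee_pos: [0.6493, -0.1623, 0.0389]
eef_rot: [[-1.0, -0.001, 0.0], [-0.001, 1.0, -0.0], [-0.0, -0.0, -1.0]]
wrist_force: [-0.0, -0.2, 0.2]
width: 0.085
grip_force: 0.0
```

Emit:
move_arm:
  increments:
    - [[0,0,-0.01],[0,0,0],0.085]
    - [[0,0,-0.02],[0,0,0],0.085]
    - [[0,0,-0.03],[0,0,0],0.085]
    - [[0,0,-0.04],[0,0,0],0.085]
    - [[0,0,-0.04],[0,0,0],0.085]
    - [[0,0,-0.04],[0,0,0],0.085]
    - [[0,0,-0.03],[0,0,0],0.085]
    - [[0,0,-0.01],[0,0,0],0.085]
    - [[0,0,0],[0,0,0],0.085]

```text
time: 43.3
ee_pos: [0.6502, -0.1629, 0.2613]
eef_rot: [[-1.0, -0.001, 0.004], [-0.001, 1.0, -0.0], [-0.004, -0.0, -1.0]]
wrist_force: [-0.3, 0.3, 0.2]
width: 0.0848
grip_force: 0.0
```

Emit:
move_arm:
  increments:
    - [[0.01,0.01,0],[0,0,0],0.085]
    - [[0.03,0.02,0],[0,0,0],0.085]
    - [[0.03,0.02,0],[0,0,0],0.085]
    - [[0.03,0.02,0],[0,0,0],0.085]
    - [[0.03,0.02,0],[0,0,0],0.085]
    - [[0.03,0.02,0],[0,0,0],0.085]
    - [[0.03,0.02,0],[0,0,0],0.085]
    - [[0.01,0.01,0],[0,0,0],0.085]
    - [[0,0,0],[0,0,0],0.085]
    - [[0,0,0],[0,0,0],0.085]

```text
time: 44.3
ee_pos: [0.4485, -0.0226, 0.2578]
eef_rot: [[-1.0, -0.002, -0.001], [-0.002, 1.0, -0.001], [0.001, -0.001, -1.0]]
wrist_force: [0.2, -0.6, -0.3]
width: 0.0848
grip_force: 0.0
```

```bash
python3 - <<'E'
from h import *
a=robot.camera('scene')['image'][100:350,150:450];b=robot.camera('top')['image'][100:270,130:490]
im=np.vstack([cv2.resize(a,(400,300)),cv2.resize(b,(400,189))]);cv2.imwrite('pics/end.png',cv2.resize(im,None,fx=1.2,fy=1.2)[:,:,::-1])
E
```

```text
(no output)
```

View pics/end.png

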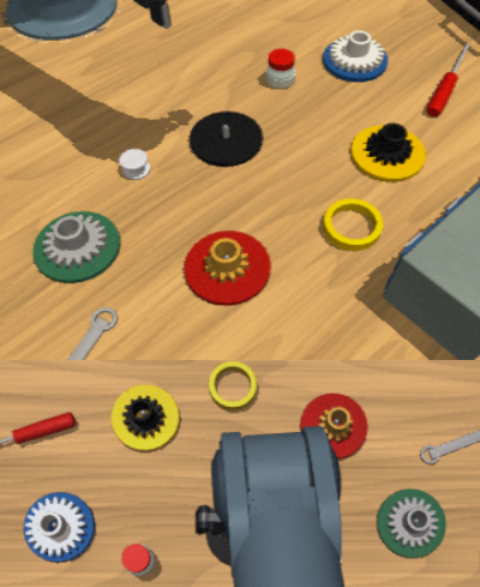

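All four gears sit flat on their own stands and the spare is empty at (226,137). I'll hand in the job.

```bash
python3 -c "
from plant import robot
print(robot.job_done())"
```

```text
the job is handed in; nothing more can be done
None
```

I handed the job in at about 44 s of the 144 s allowed: in the last pictures brass is on red, black on yellow, steel on green and white on blue, each released flat over its post, and the black stand is empty; the hand-in returned no verdict.

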